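# Load peg billets into the dry cabinet with the loading boat

### The job

Load the three ebony billets into the dry cabinet: take the steel loading boat by its handle, slide it level through the slot in the sloping cover plate until the whole trough is inside, then tip its nose down so that all three billets slide out into the drying tray, never letting the boat touch the plate or the edges of the slot. Then draw the empty boat out and stand it flat on the cork mat again; leave everything else on the bench where it is.

Things in the scene. Friction and masses are not known exactly. Their poses are not given: they have to be found in the camera images.
- boat_grip (a point): Middle of the boat's dark wooden handle: 18 wide (across the boat), 24 deep, 74 long, sloping up and back at 45 degrees. This point is 157.5 behind the trough's middle and 60 above its underside. Frame of all boat_ points: x from the handle towards the nose (pouring end), y left, z up out of the trough. Pinch it across its width from above, firmly: the boat balances about 130 ahead of it, so it can turn nose-down in the fingers
- boat_mid (a point): Point on the boat midway along and across the trough, 10 above its underside, in line with the stem; boat frame
- boat_rear (a point): Point on the boat at the trough's rear wall, 47.5 behind boat_mid. From it a flat steel stem (14 wide, 5 thick) runs straight back 60, then bends up and back at 45 degrees into the handle; boat frame
- boat_nose (a point): Point on the boat at the open nose of the trough, 47.5 ahead of boat_mid; boat frame
- boat: The loading boat (loose, about 0.2 kg, polished sheet steel): a narrow open-topped trough, 95 long x 58 wide x 16 high, floor and walls 2 thick, closed at the rear, open at the nose, with a stem and handle behind. Origin at the middle of the trough's underside; boat frame: x to the nose, z up, level when z is vertical
- billet1_mid (a point): Centre of ebony peg billet 1 of 3: a near-black planed bar 65 x 16 x 16 (x along it), about 19 g, loose. The three start side by side lengthwise in the boat, their tops 18 above its underside. Slippery: they begin to slide when the boat is pitched 15 to 23 degrees and run out at 40 degrees
- billet1: Billet 1 as a whole; origin at the middle of its underside
- billet2_mid (a point): Centre of ebony peg billet 2 of 3: a near-black planed bar 65 x 16 x 16 (x along it), about 19 g, loose. The three start side by side lengthwise in the boat, their tops 18 above its underside. Slippery: they begin to slide when the boat is pitched 15 to 23 degrees and run out at 40 degrees
- billet2: Billet 2 as a whole; origin at the middle of its underside
- billet3_mid (a point): Centre of ebony peg billet 3 of 3: a near-black planed bar 65 x 16 x 16 (x along it), about 19 g, loose. The three start side by side lengthwise in the boat, their tops 18 above its underside. Slippery: they begin to slide when the boat is pitched 15 to 23 degrees and run out at 40 degrees
- billet3: Billet 3 as a whole; origin at the middle of its underside
- slot (a point): Centre of the slot in the dry cabinet's sloping cover plate, 125 above the bench. x: level, straight into the cabinet (direction of insertion), y across the slot, z up. Slot 74 wide (y), 42 long up the slope; a level boat sees an opening 74 wide, about 32 high. Inside from this point: 192 free along x, 160 free width, tray floor 94 below, roof 43 above
- cover: The aluminium cover plate with the slot, the cabinet's fixed sloping front: 162 wide, 4 thick, leaning back 35 degrees; its top edge is 43 higher and 30 farther in than the slot's centre. The boat must not touch it. Origin at the slot's centre, z up the slope
- cabinet: The dry cabinet (fixed): grey plinth, clear panels in an aluminium frame, 170 wide, 172 high, from 115 before to 128 behind its origin (centre of underside, at bench height). x into the cabinet from its sloping front, z up; the slot's centre is at x -68, y 0, z 125. A dial stands 14 high on the far half of the roof
- tray (a point): Centre of the inner floor of the shallow steel drying tray, fixed on the cabinet's floor, 31 above the bench; axes of the cabinet; inside 201 (x) by 148 (y), walls 10 high. It lies 83 beyond the slot's centre in x
- mat (a point): Centre of the top of the square cork mat on the bench (fixed), 180 x 180, top 3 above the bench; x and y along its sides. The boat starts standing on it
- varnish: Bystander: amber bottle, 58 diameter, 165 tall, upright; origin under its centre
- jar: Bystander: glass jar with white lid, 68 diameter, 78 tall; origin under its centre
- spool: Bystander: wooden spool clamp with steel screw standing on end, 36 diameter, 108 tall; origin under its centre
- spool2: Bystander: a second spool clamp, the same
- plane: Bystander: small brass finger plane, 70 x 30 x 26 high; origin under its centre, x along it
- gouge: Bystander: carving gouge lying on the bench, 270 long, 29 high at its dark handle; x along it towards the blade
- block: Bystander: block of pale wood, 90 x 50 x 34 high; origin under its centre, x along it
Not all that is in view belongs to the job. What is shaped like the boat but blue is not meant.

How it is judged (in metres and radians):
On the way, in this order (a step that is already met when the one before it is completed fails the run):
1. the whole trough of the boat is through the slot, level (within 0.2 rad), with all three billets still lying in it (x of boat_rear in the frame of slot above 0.004 m and angle between boat_mid's own z axis and vertical below 0.2 rad and x of billet1_mid in the frame of boat_mid between -0.05 and 0.05 m and z of billet1_mid in the frame of boat_mid between -0.012 and 0.02 m and x of billet2_mid in the frame of boat_mid between -0.05 and 0.05 m and z of billet2_mid in the frame of boat_mid between -0.012 and 0.02 m and x of billet3_mid in the frame of boat_mid between -0.05 and 0.05 m and z of billet3_mid in the frame of boat_mid between -0.012 and 0.02 m), for 0.1 s.
2. the boat is tipped by more than 0.22 rad while its trough is inside (x of boat_mid in the frame of slot above 0.02 m and angle between boat_mid's own z axis and vertical above 0.22 rad).
3. all three billets are down in the drying tray while the boat's nose is still inside (x of boat_nose in the frame of slot above 0 m and x of billet1_mid in the frame of tray between -0.1 and 0.1 m and y of billet1_mid in the frame of tray between -0.074 and 0.074 m and z of billet1_mid in the frame of tray between -0.002 and 0.034 m and x of billet2_mid in the frame of tray between -0.1 and 0.1 m and y of billet2_mid in the frame of tray between -0.074 and 0.074 m and z of billet2_mid in the frame of tray between -0.002 and 0.034 m and x of billet3_mid in the frame of tray between -0.1 and 0.1 m and y of billet3_mid in the frame of tray between -0.074 and 0.074 m and z of billet3_mid in the frame of tray between -0.002 and 0.034 m), for 0.1 s.
At the end, for the whole second after the job is handed in: All three billets lie at rest in the drying tray inside the cabinet (centres within its walls and less than 34 mm above its floor); the boat stands level (within 0.08 rad) and at rest on the cork mat, the middle of its trough at least 10 mm inside the mat's edges (x of billet1_mid in the frame of tray between -0.1 and 0.1 m and y of billet1_mid in the frame of tray between -0.074 and 0.074 m and z of billet1_mid in the frame of tray between -0.002 and 0.034 m and x of billet2_mid in the frame of tray between -0.1 and 0.1 m and y of billet2_mid in the frame of tray between -0.074 and 0.074 m and z of billet2_mid in the frame of tray between -0.002 and 0.034 m and x of billet3_mid in the frame of tray between -0.1 and 0.1 m and y of billet3_mid in the frame of tray between -0.074 and 0.074 m and z of billet3_mid in the frame of tray between -0.002 and 0.034 m and x of boat_mid in the frame of mat between -0.08 and 0.08 m and y of boat_mid in the frame of mat between -0.08 and 0.08 m and z of boat_mid in the frame of mat between 0.008 and 0.016 m and angle between boat_mid's own z axis and vertical below 0.08 rad and linear speed of each of boat, billet1, billet2, billet3 below 0.02 m/s); the robot touches nothing.
It fails at once if the boat touches the cover plate (the edges of its slot) (contact force between boat and cover above 0.3 N).
It fails at once if a bystander on the bench is shifted by more than 30 mm or knocked over (distance of any of varnish, jar, spool, spool2, plane, gouge, block from where it was at the start of the episode above 0.03 m or angle between any of varnish, jar, spool, spool2, plane, gouge, block's own z axis and vertical above 0.5 rad).
It also fails if it takes over 67 s, if anything falls off the work surface, if the arm or the gripper's body presses on something with over 40 N, if the wrist force passes 120 N, or if a joint passes its speed limit or range.

### The arm

A 6-joint arm with a two-finger parallel gripper is mounted at the origin on the work surface. World frame = base frame: x ahead of the robot, y to its left, z up, the work surface at z = 0. Lengths are in m, angles in degrees, forces in N, time in s.
With the tool pointing down it reaches from about 0.375 to 0.9 m from the base axis. Payload 3.1 kg.
Tool frame: the origin (TCP) lies where the fingers leave the gripper's body, on its centre line; the fingertips stand 70 mm ahead of it and the grasp point (between the pads) lies 51 mm ahead of it; z points along the fingers, y is the line along which they close (so a half turn about z gives the same grasp; the last joint's range is limited). The gripper opens to 87 mm and grips with 3 to 60 N. Pads are 19 mm wide; open, the fingers measure 117 mm over their backs; the gripper's body (75 mm by 190 mm) begins 51 mm behind the grasp point.
Start: joints at [65.346, 30.224, 82.088, -0, 67.689, -10.227], TCP at [0.156, 0.605, 0.292] pointing down, gripper open.
Joint ranges: [-176.69, 176.69], [-43.24, 126.21], [12.49, 139.97], [-82, 262], [0, 151.66], [-163.58, 163.58]. Speed limits (degrees/s): [159.86, 159.86, 180, 180, 180, 180].

### API

Orientations are given as a 3x3 rotation matrix whose columns are the frame's x, y, z axes.
In Python, from rig import readout, capture, calibration, bot, look_for gives the robot as it stands. The module is installed in compiled form; this text tells all that it offers.
- The arm moves only by the shell command python3 -m pendant 'ROWS'. ROWS is JSON, a list of rows, each a list of 7 numbers: the shift along the tool's x, y, z normalised to -1 to 1, where 1 is 200 mm, then the turn, a rotation vector about the tool's x, y, z normalised to -1 to 1, where 1 is 180 degrees, then the closure, from -1 (fully open) to 1 (shut). In form: [[dx, dy, dz, ax, ay, az, grip], ...]. A call has 1 to 8 rows; each row is the pose to reach, as a shift and turn from the pose commanded when the call began, along the tool's axes at that moment, turning the shorter way round; what a row does not reach only later rows make up. A row lasts 1/10 s, in which the tool goes at most 50 mm and 8.59 degrees, less where a joint would pass 70% of its speed; a pose out of reach is approached as far as the arm can. A call with a number of a shift or a turn outside -1 to 1 is refused whole. A call with a gripper value outside its range is refused whole. The fingers move at their own pace and stop on an object; the grip force is fixed at half the most. Time passes only in rows, so rows that repeat a pose let the fingers close. It gives the time, the measured TCP pose, the force, the opening and the grip force at its end, in the units of the state.
- readout.read_state(): the state, without advancing time (a new reading comes with each control period).
- capture(name): name is "side" or "top" or "wrist"; returns (picture, depth): 384x512x3 uint8, red, green, blue; 384x512 float32, m along the optical axis (not along the pixel's ray), 0 where there is no reading.
- calibration(name): a dict with "mtx" (3x3 intrinsics, pixels), "T" (4x4, takes a point from camera to world coordinates); the wrist camera has in their place "mount" (4x4, takes a point from camera to tool coordinates, whose origin is the TCP and whose axes are the flange's). Camera axes: x right, y down, z forward; pixel columns grow to the right and rows downward; lengths in m; the calibration is good to about 2 mm. The wrist camera is an equidistant fisheye: a pixel r from the principal point sees the ray r / f radians off the axis. A picture is of the moment at which its call begins: read the wrist's pose just before it. calibration takes no time and is no camera call.
- bot.hand_in(): hands the job in; it is judged then, once.
Trained networks look in the newest picture that a camera, given by its name, has taken for a name from the list of things; names that differ only in an ending like _2 or _b are one class to them, and where a whole thing is asked for, a point or a joint stands for the part that bears it (a point fixed in the world has none). Each returns a list of dicts, best first, with "conf" (0 to 1); they miss things now and then, are a little off and sometimes report something else, mostly with a low value. They report only what shows in the picture. A call takes as long as a camera call. They do not tell look-alikes from the thing itself.
- look_for(thing, camera): "extent" ([left, top, right, bottom] in pixels, round what is visible of it).
The state is a dict: "time_s": time; "joint_positions": joint angles; "qvel": joint speeds; "tau": joint torques, N m; "position": TCP position; "tcp_rot": TCP orientation; "force": force on the tool from outside, world axes, zero at the start; "moment": the same for the moment, N m; "opening": opening from 0.0 (shut) to 1.0 (fully open); "grasp_force": force on a finger pad.
Only numpy, scipy, OpenCV 4.12 (cv2) and the standard library are available. Lean on these libraries where they do the work, as an engineer would, in place of code of your own. Each camera call takes 0.05 s, during which the arm holds its last target. There are 200 camera calls.

## Working session

There is one attempt and no reset: what is moved stays moved. The work goes in short steps, Python scripts to look and compute and a shell command to move; the robot and the scene stay as the last step left them, time stands still between calls to the robot, and variables do not carry over. Pictures are saved under pics/ and viewed, at most 10 in all, crops included, and the job is handed in when it is done.

```bash
mkdir -p pics
python3 - <<'E'
from rig import readout, capture, calibration, bot, look_for
import cv2, numpy as np
s=readout.read_state();print(s)
for n in("top","side"):
    p,d=capture(n);c=calibration(n);print(n,c["mtx"].round(1).tolist(),c["T"].round(4).tolist())
    cv2.imwrite(f"pics/{n}.png",p[:,:,::-1]);np.savez(f"{n}.npz",p=p,d=d,K=c["mtx"],T=c["T"])
    for t in("boat","boat_grip","boat_nose","boat_rear","slot","cover","cabinet","mat","tray","billet1","spool","varnish"):
        print(t,[([round(x) for x in o["extent"]],round(o["conf"],2)) for o in look_for(t,n)][:3])
E
```

```text
{'time_s': 0.0, 'joint_positions': array([ 6.53452942e+01,  3.02781074e+01,  8.21559366e+01,  2.11086732e-04,
        6.76873473e+01, -1.02276472e+01]), 'qvel': array([-0.06048701, -0.06984592, -0.00435939,  0.05032561,  0.02625574,
       -0.03425538]), 'tau': array([ 6.95290873e-04, -4.40049934e+01, -1.76592529e+01,  6.35238597e-02,
        5.79827616e-02, -1.54739878e-04]), 'position': array([0.15544856, 0.60476845, 0.29128316]), 'tcp_rot': array([[-9.68465088e-01,  2.49147719e-01, -8.86901170e-04],
       [ 2.49149008e-01,  9.68463251e-01, -1.92411317e-03],
       [ 3.79542784e-04, -2.08440698e-03, -9.99997756e-01]]), 'force': array([0.27258343, 0.48705377, 0.55914287]), 'moment': array([0.06833835, 0.02444292, 0.03012406]), 'grasp_force': 0.0, 'opening': 0.997672021579911}
top [[383.9, 0.0, 256.7], [0.0, 383.9, 188.7], [0.0, 0.0, 1.0]] [[0.0662, -0.9716, 0.2272, 0.2532], [-0.9978, -0.064, 0.017, -0.0973], [-0.002, -0.2279, -0.9737, 1.0858], [0.0, 0.0, 0.0, 1.0]]
boat [([287, 186, 378, 204], 0.97), ([113, 213, 179, 292], 0.94), ([332, 248, 384, 341], 0.6)]
boat_grip [([334, 249, 
[... 1145 characters left out ...]
 231, 346, 282], 0.85), ([126, 294, 271, 364], 0.8), ([115, 157, 201, 188], 0.57)]
boat_nose [([115, 156, 205, 188], 0.95), ([129, 293, 273, 366], 0.62), ([270, 237, 346, 276], 0.56)]
boat_rear [([126, 296, 275, 366], 0.92), ([114, 158, 200, 190], 0.81), ([270, 233, 346, 282], 0.76)]
slot [([200, 96, 284, 178], 0.69)]
cover [([224, 114, 281, 163], 0.81)]
cabinet [([200, 97, 282, 177], 0.68)]
mat [([245, 216, 346, 282], 0.8), ([267, 232, 346, 283], 0.47)]
tray []
billet1 [([293, 233, 310, 255], 0.74), ([285, 239, 300, 255], 0.73), ([275, 233, 293, 259], 0.7)]
spool [([230, 151, 245, 187], 0.74), ([313, 174, 325, 211], 0.71), ([320, 295, 428, 382], 0.69)]
varnish [([291, 126, 310, 184], 0.82)]
```

Run:
```python
import cv2
a=cv2.imread("pics/top.png");cv2.imwrite("pics/topc.png",cv2.resize(a[85:355,55:435],None,fx=2.1,fy=2.1,interpolation=3))
a=cv2.imread("pics/side.png");cv2.imwrite("pics/sidec.png",cv2.resize(a[80:384,100:440],None,fx=1.97,fy=1.97,interpolation=3))
```

```text
(no output)
```

View pics/topc.png

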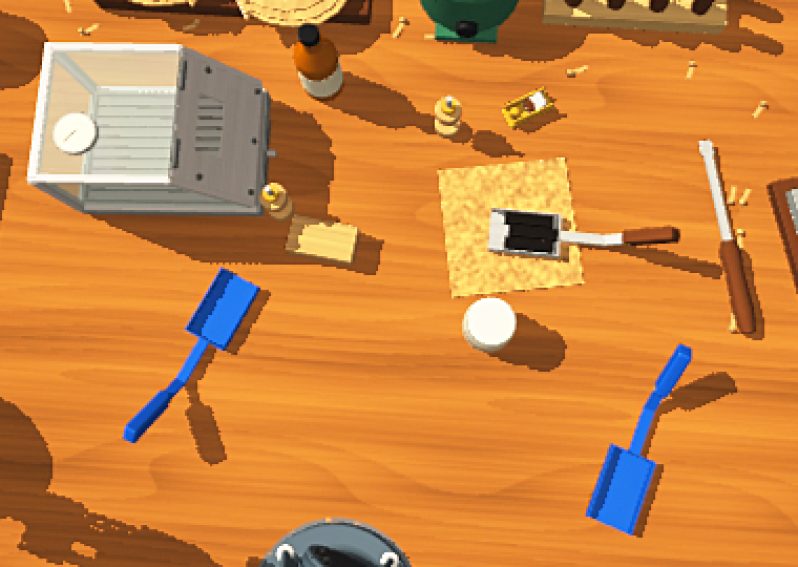

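View pics/sidec.png

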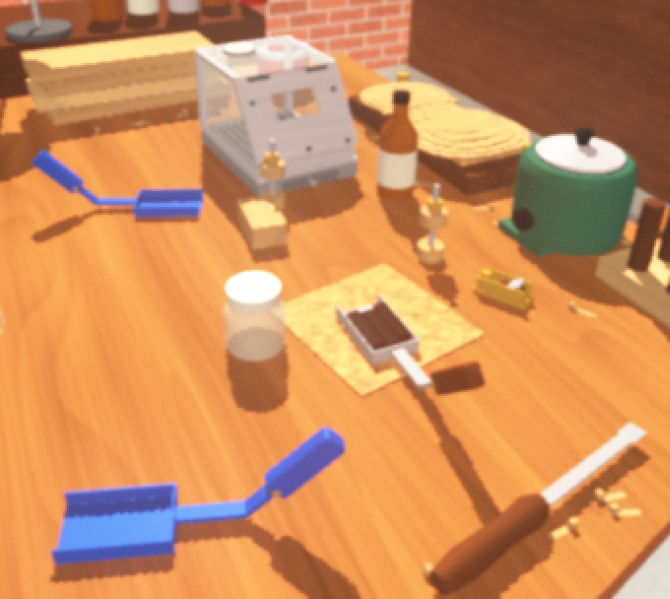

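```bash
cat > h.py <<'E'
import numpy as np, cv2
def cloud(p,d,K,T):
    v,u=np.mgrid[:d.shape[0],:d.shape[1]]
    r=np.dstack([(u-K[0,2])/K[0,0],(v-K[1,2])/K[1,1],np.ones(d.shape)])
    return (r*d[...,None])@T[:3,:3].T+T[:3,3], r@T[:3,:3].T
def load(n):
    z=np.load(n+".npz");P,R=cloud(z["p"],z["d"],z["K"],z["T"]);return z["p"],z["d"],P,R,z["T"][:3,3]
E
python3 - <<'E'
from h import *
box={"top":(125,100,195,195),"side":(195,90,290,185)}
for n in box:
    p,d,P,R,o=load(n);l,t,r,b=box[n]
    sub=P[t:b,l:r].reshape(-1,3);ok=d[t:b,l:r].ravel()>0
    q=sub[ok&(sub[:,2]>.07)&(sub[:,2]<.165)]
    # ransac plane with tilt 35deg from vertical => normal z = sin35
    rng=np.random.default_rng(0);best=None
    for _ in range(3000):
        a=q[rng.choice(len(q),3,False)];m=np.cross(a[1]-a[0],a[2]-a[0]);
        if np.linalg.norm(m)<1e-6: continue
        m/=np.linalg.norm(m); m*=np.sign(m[2])
        if abs(m[2]-.574)>.12: continue
        k=np.abs((q-a[0])@m)<.003
        if best is None or k.sum()>best.sum(): best=k
    c=q[best].mean(0);m=np.linalg.svd(q[best]-c)[2][2];m*=np.sign(m[2])
    ins=-m[:2]/np.linalg.norm(m[:2]);yaw=np.degrees(np.arctan2(ins[1],ins[0]))
    print(n,best.sum(),"normal",m.round(3),"yaw",yaw.round(2))
    X=np.array([*ins,0]);Y=np.array([-ins[1],ins[0],0]);
    # hole: intersect rays with plane
    Rr=R[t:b,l:r];tt=((c-o)@m)/(Rr@m);Q=o+Rr*tt[...,None];dist=(P[t:b,l:r]-c)@m
    hole=((dist<-.012)&(Q[...,2]>.09)&(Q[...,2]<.16)).astype(np.uint8)
    nc,L,st,_=cv2.connectedComponentsWithStats(hole)
    for i in range(1,nc):
        if st[i,4]>60:
            h=Q[L==i];yy=h@Y;zz=h[:,2];xx=h@X
            f=lambda a:np.percentile(a,[1,50,99]).round(4)
            y0=(np.percentile(yy,1)+np.percentile(yy,99))/2;z0=(zz.min()+zz.max())/2
            x0=xx.mean()+ (z0-zz.mean())*np.tan(np.radians(35))
            print(" comp",st[i].tolist(),"y",f(yy),"z",f(zz),"ctr world",(X*x0+Y*y0).round(4),z0.round(4))
    pl=Q[(np.abs(dist)<.004)];w=pl@Y;print(" plate y",np.percentile(w,[.5,99.5]).round(4),"z",pl[:,2].min().round(3),pl[:,2].max().round(3), "x at z=.125",((c@X)+(.125-c[2])*m[2]/np.hypot(*m[:2])).round(4))
    # boat
    bx={"top":(280,178,385,212),"side":(265,228,350,285)}[n];l,t,r,b=bx
    S=P[t:b,l:r];C=p[t:b,l:r].astype(int);z=S[...,2]
    hd=S[(z>.04)&(z<.11)&(d[t:b,l:r]>0)]
    tr=S[(z>.011)&(z<.028)]
    bb=hd.mean(0);ax=np.linalg.svd(hd[:,:]-bb)[2][0]
    print(" handle n",len(hd),bb.round(4),"axis",ax.round(3),"z",hd[:,2].min().round(3),hd[:,2].max().round(3),hd[hd[:,2].argmax()].round(4))
    rc=cv2.minAreaRect(tr[:,:2].astype(np.float32)*1000);print(" trough/stem",len(tr),rc,tr.mean(0).round(4))
    # billets dark
    dk=S[(C.max(-1)<75)&(z>.012)&(z<.03)];
    if len(dk)>10: print(" billets",len(dk),cv2.minAreaRect(dk[:,:2].astype(np.float32)*1000),dk.mean(0).round(4))
E
```

```text
top 1798 normal [ 0.043 -0.816  0.576] yaw 92.99
 comp [20, 0, 27, 19, 342] y [-0.7296 -0.6976 -0.6783] z [0.0907 0.1189 0.1582] ctr world [0.6944 0.201  0.    ] 0.1249
 comp [23, 30, 13, 30, 307] y [-0.6231 -0.5874 -0.5523] z [0.1127 0.1284 0.1434] ctr world [0.5782 0.1971 0.    ] 0.1281
 comp [13, 75, 28, 20, 449] y [-0.4972 -0.4753 -0.4496] z [0.0913 0.1298 0.1595] ctr world [0.4642 0.1891 0.    ] 0.1251
 plate y [-0.6769 -0.4981] z 0.002 0.182 x at z=.125 0.1645
 handle n 210 [ 0.4858 -0.3702  0.0729] axis [-0.023 -0.748  0.663] z 0.041 0.098 [ 0.4923 -0.3889  0.0983]
 trough/stem 647 ((492.3571472167969, -249.69805908203125), (179.70761108398438, 58.69807815551758), 87.77159881591797) [ 0.4918 -0.2369  0.0198]
 billets 381 ((492.4154357910156, -223.37872314453125), (67.99485778808594, 50.374473571777344), 88.10084533691406) [ 0.4918 -0.2224  0.0212]
side 1476 normal [ 0.041 -0.819  0.572] yaw 92.86
 comp [76, 22, 19, 29, 400] y [-0.7379 -0.7024 -0.6758] z [0.0914 0.1292 0.1593] ctr world [0.6976 0.2024 0.    ] 0.1251
 comp [0, 35, 31, 33, 805] y [-0.4941 -0.4516 -0.4053] z [0.0908 0.1224 0.1589] ctr world [0.4408 0.1895 0.    ] 0.1249
 comp [42, 35, 25, 16, 284] y [-0.6206 -0.5848 -0.5504] z [0.1095 0.1259 0.1423] ctr world [0.5764 0.197  0.    ] 0.126
 plate y [-0.6748 -0.4974] z -0.003 0.174 x at z=.125 0.1673
 handle n 339 [ 0.4809 -0.3811  0.0732] axis [ 0.087 -0.731  0.677] z 0.04 0.096 [ 0.4849 -0.3932  0.096 ]
 trough/stem 841 ((490.7408447265625, -251.3966064453125), (169.07350158691406, 59.23558807373047), 88.11551666259766) [ 0.4888 -0.2405  0.0183]
```

```bash
cat > plan.py <<'E'
import numpy as np, sys, json
from rig import readout
from scipy.spatial.transform import Rotation as Ro
def tool(yaw,pitch=0):
    "boat-forward yaw, nose-down pitch (deg): tool x forward, y right, z down"
    c,s=np.cos(np.radians(yaw)),np.sin(np.radians(yaw))
    R=np.array([[c,s,0],[s,-c,0],[0,0,-1.]])
    return R@Ro.from_euler('y',-pitch,degrees=True).as_matrix()
def plan(targets,start=None):
    s=readout.read_state();p,R=(s["position"],s["tcp_rot"]) if start is None else start
    for (P,Rt) in targets:
        d=R.T@(np.array(P)-p)/.2;a=Ro.from_matrix(R.T@Rt).as_rotvec()/np.pi
        r=np.round(np.r_[d,a],4);n=max(np.linalg.norm(d)*4,np.degrees(np.linalg.norm(a)*np.pi)/8.59)
        print(r.tolist(),"rows>=%.1f"%n,"" if np.abs(r).max()<=1 else "TOO BIG")
        p=p+R@r[:3]*.2;R=R@Ro.from_rotvec(r[3:]*np.pi).as_matrix()
E
python3 - <<'E'
from plan import *
T=tool
plan([((.27,.52,.34),T(140)),((.40,.40,.36),T(118)),((.48,.24,.36),T(105)),((.50,.05,.34),T(95)),((.50,-.14,.32),T(88)),((.49,-.30,.26),T(88))])
E
```

```text
[-0.6598, -0.2705, -0.2387, 0.0, 0.0, 0.1421] rows>=3.0 
[-0.8836, -0.0417, -0.1, 0.0, -0.0, 0.1222] rows>=3.6 
[-0.8942, -0.0224, -0.0, 0.0, -0.0, 0.0722] rows>=3.6 
[-0.9435, -0.1493, 0.1, 0.0, -0.0, 0.0556] rows>=3.8 
[-0.9464, -0.0827, 0.0999, 0.0, -0.0, 0.0389] rows>=3.8 
[-0.8013, -0.022, 0.3, 0.0, -0.0, -0.0] rows>=3.4
```

```bash
python3 -m pendant '[[-0.66,-0.27,-0.24,0,0,0.142,-1],[-0.66,-0.27,-0.24,0,0,0.142,-1],[-0.66,-0.27,-0.24,0,0,0.142,-1],[-0.66,-0.27,-0.24,0,0,0.142,-1],[-0.66,-0.27,-0.24,0,0,0.142,-1]]'
python3 -m pendant '[[-0.884,-0.042,-0.1,0,0,0.122,-1],[-0.884,-0.042,-0.1,0,0,0.122,-1],[-0.884,-0.042,-0.1,0,0,0.122,-1],[-0.884,-0.042,-0.1,0,0,0.122,-1],[-0.884,-0.042,-0.1,0,0,0.122,-1],[-0.884,-0.042,-0.1,0,0,0.122,-1]]'
python3 -m pendant '[[-0.894,-0.022,0,0,0,0.072,-1],[-0.894,-0.022,0,0,0,0.072,-1],[-0.894,-0.022,0,0,0,0.072,-1],[-0.894,-0.022,0,0,0,0.072,-1],[-0.894,-0.022,0,0,0,0.072,-1]]'
python3 -m pendant '[[-0.9435,-0.149,0.1,0,0,0.056,-1],[-0.9435,-0.149,0.1,0,0,0.056,-1],[-0.9435,-0.149,0.1,0,0,0.056,-1],[-0.9435,-0.149,0.1,0,0,0.056,-1],[-0.9435,-0.149,0.1,0,0,0.056,-1]]'
python3 -m pendant '[[-0.946,-0.083,0.1,0,0,0.039,-1],[-0.946,-0.083,0.1,0,0,0.039,-1],[-0.946,-0.083,0.1,0,0,0.039,-1],[-0.946,-0.083,0.1,0,0,0.039,-1],[-0.946,-0.083,0.1,0,0,0.039,-1]]'
python3 -m pendant '[[-0.8,-0.022,0.3,0,0,0,-1],[-0.8,-0.022,0.3,0,0,0,-1],[-0.8,-0.022,0.3,0,0,0,-1],[-0.8,-0.022,0.3,0,0,0,-1],[-0.8,-0.022,0.3,0,0,0,-1],[-0.8,-0.022,0.3,0,0,0,-1]]'
python3 - <<'E'
from rig import readout, capture, calibration
import cv2,numpy as np
s=readout.read_state();p,d=capture("wrist");c=calibration("wrist")
print(s["time_s"],s["position"],s["tcp_rot"].round(3).tolist(),s["joint_positions"].round(1));print({k:np.round(v,4).tolist() for k,v in c.items()})
np.savez("wrist.npz",p=p,d=d,pos=s["position"],R=s["tcp_rot"],K=c["mtx"],M=c["mount"]);cv2.imwrite("pics/w1.png",p[:,:,::-1])
E
```

```text
time_s: 1.8
position: [0.2711, 0.5197, 0.3408]
tcp_rot: [[-0.765, 0.644, 0.0], [0.644, 0.765, 0.001], [0.001, 0.001, -1.0]]
force: [-0.1, -0.1, -0.6]
opening: 1.002
grasp_force: 0.0
time_s: 2.4
position: [0.3991, 0.4007, 0.3595]
tcp_rot: [[-0.471, 0.882, -0.002], [0.882, 0.471, 0.0], [0.001, -0.002, -1.0]]
force: [-0.4, 0.1, 0.2]
opening: 1.002
grasp_force: 0.0
time_s: 2.9
position: [0.4807, 0.2393, 0.3597]
tcp_rot: [[-0.259, 0.966, -0.001], [0.966, 0.259, -0.001], [-0.0, -0.001, -1.0]]
force: [0.5, -0.5, -0.3]
opening: 1.002
grasp_force: 0.0
time_s: 3.4
position: [0.5007, 0.0486, 0.3394]
tcp_rot: [[-0.085, 0.996, -0.001], [0.996, 0.085, -0.001], [-0.0, -0.001, -1.0]]
force: [0.2, 1.2, -0.4]
opening: 1.003
grasp_force: 0.0
time_s: 3.9
position: [0.5018, -0.1413, 0.3196]
tcp_rot: [[0.037, 0.999, 0.0], [0.999, -0.037, -0.001], [-0.001, 0.0, -1.0]]
force: [0.5, 0.9, -0.3]
opening: 0.998
grasp_force: 0.0
time_s: 4.5
position: [0.4913, -0.2967, 0.2602]
tcp_rot: [[0.033, 0.999, -0.001], [0.999, -0.033, 0.002], [0.002, -0.001, -1.0]]
force: [0.4, 0.6, 0.0]
opening: 1.003
grasp_force: 0.0
4.5 [ 0.49134589 -0.29672547  0.26015431] [[0.033, 0.999, -0.001], [0.999, -0.033, 0.002], [0.002, -0.001, -1.0]] [-42.3  28.6  91.4   0.1  60.1 -40.4]
{'mtx': [[297.3186, 0.0, 251.2054], [0.0, 297.3186, 192.985], [0.0, 0.0, 1.0]], 'mount': [[-0.0006, -0.966, -0.2586, 0.0701], [1.0, -0.0006, -0.0002, -0.001], [0.0, -0.2586, 0.966, -0.0919], [0.0, 0.0, 0.0, 1.0]]}
```

View pics/w1.png

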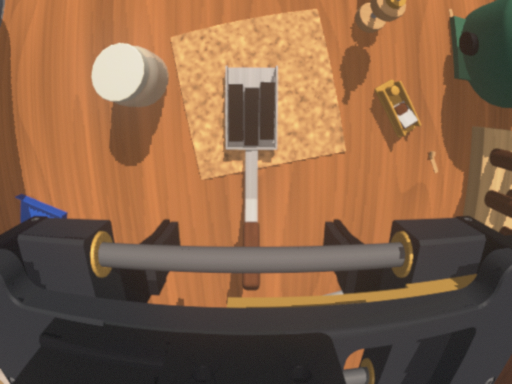

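```bash
cat >> h.py <<'E'
def wcloud(p,d,pos,R,K,M):
    v,u=np.mgrid[:d.shape[0],:d.shape[1]];x=(u-K[0,2])/K[0,0];y=(v-K[1,2])/K[1,1];r=np.hypot(x,y)+1e-9
    ray=np.dstack([x/r*np.tan(r),y/r*np.tan(r),np.ones_like(r)])
    ray=np.where(r[...,None]<1.4,ray,0)
    T=np.eye(4);T[:3,:3]=R;T[:3,3]=pos;T=T@M
    return (ray*d[...,None])@T[:3,:3].T+T[:3,3]
E
python3 - <<'E'
from h import *
z=np.load("wrist.npz");P=wcloud(**{k:z[k] for k in z.files})
S=P[60:155,215:290];m=(S[...,2]>.0125)&(S[...,2]<.03)
tr=P[60:152,215:290][m[:92]]
print("mat z",np.median(P[160:170,190:235,2]),"trough",cv2.minAreaRect(tr[:,:2].astype(np.float32)*1000),"z",np.percentile(tr[:,2],[2,50,98]).round(4))
st=P[158:190,240:262];s=st[(st[...,2]>.009)&(st[...,2]<.05)];print("stem",s[:,:2].mean(0).round(4),cv2.minAreaRect(s[:,:2].astype(np.float32)*1000),s[:,2].mean().round(4))
for r in range(195,245,8):
    q=P[r,235:268];k=q[(q[:,2]>.03)&(q[:,2]<.12)]
    if len(k): print(r,k.mean(0).round(4),np.ptp(k[:,0]).round(4))
q=P[60:180,175:340].reshape(-1,3)
E
```

```text
mat z 0.0023275355084007854 trough ((492.5987243652344, -217.863525390625), (98.13683319091797, 58.174007415771484), 87.80192565917969) z [0.0148 0.0203 0.022 ]
stem [ 0.4906 -0.293 ] ((490.5648193359375, -293.3273010253906), (37.18723678588867, 12.860288619995117), 88.16336059570312) 0.0151
219 [ 0.4884 -0.3417  0.0341] 0.0136
227 [ 0.4883 -0.3451  0.0505] 0.0176
235 [ 0.4881 -0.3519  0.0567] 0.0173
243 [ 0.4879 -0.3583  0.0634] 0.0172
```

Run:
```python
from plan import *
T=tool
plan([((.4874,-.3665,.18),T(88)),((.4874,-.3665,.1055),T(88))])
```

```text
[-0.3508, -0.0084, 0.4022, -0.0001, -0.0005, 0.0007] rows>=2.1 
[-0.0001, -0.0, 0.3725, 0.0, -0.0, 0.0] rows>=1.5
```

```bash
python3 -m pendant '[[-0.351,-0.0084,0.1,0,0,0,-1],[-0.351,-0.0084,0.4,0,0,0,-1],[-0.351,-0.0084,0.4,0,0,0,-1],[-0.351,-0.0084,0.6,0,0,0,-1],[-0.351,-0.0084,0.775,0,0,0,-1],[-0.351,-0.0084,0.775,0,0,0,-1],[-0.351,-0.0084,0.775,0,0,0,-1]]'
python3 -m pendant '[[0,0,0,0,0,0,1],[0,0,0,0,0,0,1],[0,0,0,0,0,0,1],[0,0,0,0,0,0,1],[0,0,0,0,0,0,1],[0,0,0,0,0,0,1],[0,0,0,0,0,0,1],[0,0,0,0,0,0,1]]'
python3 - <<'E'
from plan import *
s=readout.read_state();print(s["moment"],s["position"])
from rig import capture
E
```

```text
time_s: 5.25
position: [0.4874, -0.3679, 0.106]
tcp_rot: [[0.033, 0.999, -0.0], [0.999, -0.033, 0.001], [0.001, -0.0, -1.0]]
force: [0.1, -0.4, 0.7]
opening: 1.002
grasp_force: 0.0
time_s: 6.05
position: [0.4865, -0.3696, 0.1051]
tcp_rot: [[0.035, 0.999, -0.0], [0.999, -0.035, 0.0], [0.0, -0.0, -1.0]]
force: [-0.1, 0.7, 0.4]
opening: 0.358
grasp_force: 0.0
[-0.06639219  0.08395712  0.01071602] [ 0.48645675 -0.36956119  0.10512875]
```

```bash
python3 -m pendant '[[0,0,0,0,0,0,1],[0,0,0,0,0,0,1],[0,0,0,0,0,0,1],[0,0,0,0,0,0,1],[0,0,0,0,0,0,1],[0,0,0,0,0,0,1]]'
python3 -m pendant '[[0,0,-0.05,0,0,0,1],[0,0,-0.1,0,0,0,1],[0,0,-0.15,0,0,0,1],[0,0,-0.15,0,0,0,1],[0,0,-0.15,0,0,0,1]]'
cat > pitch.py <<'E'
from h import *
from rig import readout,capture,calibration
from scipy.spatial.transform import Rotation as Ro
def boat(save=None):
    "boat pose from the wrist camera: billet/wall tops and stem in tool frame"
    s=readout.read_state();p,d=capture("wrist");c=calibration("wrist")
    if save: cv2.imwrite(f"pics/{save}.png",p[:,:,::-1])
    P=wcloud(p,d,np.zeros(3),np.eye(3),c["mtx"],c["mount"])  # tool frame
    np.savez("wrist.npz",p=p,d=d,pos=s["position"],R=s["tcp_rot"],K=c["mtx"],M=c["mount"])
    m=(P[...,0]>.095)&(P[...,0]<.23)&(abs(P[...,1])<.035)&(P[...,2]>.05)&(P[...,2]<.125)&(d>0)
    q=P[m];dark=p[m].max(1)<70
    b=q[dark];cc=b.mean(0)
    A=np.c_[b[:,:2]-cc[:2],np.ones(len(b))];k=np.linalg.lstsq(A,b[:,2],rcond=None)[0]
    print("t %.2f"%s["time_s"],"pos",s["position"].round(4),"n",m.sum(),len(b),"billets ctr(tool)",cc.round(4),"nose-down in tool deg %.1f roll %.1f"%(np.degrees(np.arctan(k[0])),np.degrees(np.arctan(k[1]))),"rect",cv2.minAreaRect(q[:,:2].astype(np.float32)*1000))
    tz=s["tcp_rot"];print("tool pitch %.2f"%np.degrees(np.arcsin(-tz[2,0])),"open %.3f grasp %.1f"%(s["opening"],s["grasp_force"]),"F",s["force"].round(2),"M",s["moment"].round(2))
    return P,p,d
if __name__=="__main__":
    import sys;boat(sys.argv[1] if len(sys.argv)>1 else None)
E
python3 pitch.py w2
```

```text
time_s: 6.65
position: [0.4866, -0.3696, 0.1052]
tcp_rot: [[0.035, 0.999, 0.0], [0.999, -0.035, -0.0], [-0.0, 0.0, -1.0]]
force: [1.1, -0.5, -1.0]
opening: 0.206
grasp_force: 30.0
time_s: 7.15
position: [0.4867, -0.3697, 0.136]
tcp_rot: [[0.035, 0.999, 0.001], [0.999, -0.035, -0.001], [-0.001, 0.001, -1.0]]
force: [-0.6, 0.6, -3.1]
opening: 0.203
grasp_force: 30.0
t 7.15 pos [ 0.4867 -0.3697  0.136 ] n 6273 1319 billets ctr(tool) [ 0.1267 -0.0014  0.0864] nose-down in tool deg -7.6 roll 0.3 rect ((122.22395324707031, -0.17138099670410156), (54.398048400878906, 58.50303649902344), 0.2826343774795532)
tool pitch 0.06 open 0.203 grasp 30.0 F [-0.57  0.55 -3.1 ] M [-0.38  0.05  0.04]
```

View pics/w2.png

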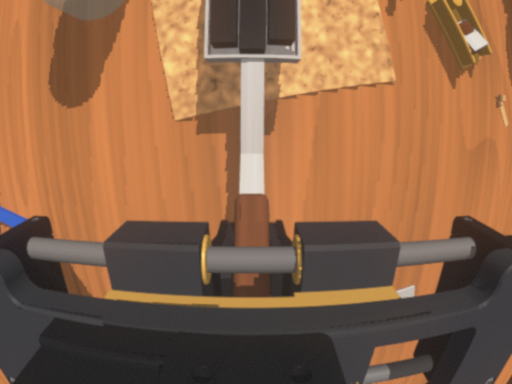

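```bash
cat > pitch2.py <<'E'
from pitch import *
def prof():
    P,p,d=boat()
    for lo in np.arange(.03,.17,.01):
        m=(P[...,0]>lo)&(P[...,0]<lo+.01)&(abs(P[...,1])<.004)&(P[...,2]>.03)&(P[...,2]<.13)&(d>0)
        if m.sum()>3: print("x %.3f z %.4f n %d"%(lo+.005,np.median(P[m][:,2]),m.sum()),p[m].mean(0).astype(int))
    # side camera: world points near boat
    s=readout.read_state();p,d=capture("side");c=calibration("side");W,_=cloud(p,d,c["mtx"],c["T"])
    L=(W-s["position"])@s["tcp_rot"]
    m=(L[...,0]>.03)&(L[...,0]<.215)&(abs(L[...,1])<.04)&(L[...,2]>.05)&(L[...,2]<.12)&(W[...,2]>.012)
    dk=m&(p.max(-1)<80)&(L[...,0]>.09);b=L[dk];cc=b.mean(0)
    k=np.linalg.lstsq(np.c_[b[:,:2]-cc[:2],np.ones(len(b))],b[:,2],rcond=None)[0]
    print("side billets",len(b),cc.round(4),"x",np.percentile(b[:,0],[2,98]).round(3),"pitch %.1f roll %.1f"%tuple(np.degrees(np.arctan(k[:2]))))
    q=L[m];print("boat x",np.percentile(q[:,0],[.5,99.5]).round(4),"z",np.percentile(q[:,2],[1,99]).round(4))
prof()
E
python3 pitch2.py
```

```text
t 7.20 pos [ 0.4864 -0.3695  0.1355] n 6280 1370 billets ctr(tool) [ 0.1266 -0.0012  0.0863] nose-down in tool deg -7.6 roll 0.3 rect ((122.22657012939453, -0.1318988800048828), (54.39175796508789, 58.61144256591797), 0.09121086448431015)
tool pitch 0.01 open 0.203 grasp 30.0 F [-0.68 -1.19 -2.64] M [-0.41  0.05 -0.04]
x 0.035 z 0.0786 n 267 [226 218 208]
x 0.045 z 0.0887 n 233 [220 211 200]
x 0.055 z 0.0904 n 208 [209 197 187]
x 0.065 z 0.0904 n 207 [210 199 188]
x 0.075 z 0.0904 n 209 [211 201 190]
x 0.085 z 0.0905 n 218 [213 202 192]
x 0.095 z 0.0905 n 207 [214 204 195]
x 0.105 z 0.0903 n 183 [165 156 149]
x 0.115 z 0.0854 n 252 [70 60 55]
x 0.125 z 0.0851 n 200 [67 58 53]
x 0.135 z 0.0851 n 187 [65 56 52]
x 0.145 z 0.0854 n 52 [65 55 52]pitch2.py:11: RuntimeWarning: Mean of empty slice.
  dk=m&(p.max(-1)<80)&(L[...,0]>.09);b=L[dk];cc=b.mean(0)
  ret = um.true_divide(
Traceback (most recent call last):
  File "pitch2.py", line 15, in <module>
    prof()
    ~~~~^^
  File "pitch2.py", line 13, in prof
    print("side billets",len(b),cc.round(4),"x",np.percentile(b[:,0],[2,98]).round(3),"pitch %.1f roll %.1f"%tuple(np.degrees(np.arctan(k[:2]))))
                                                ~~~~~~~~~~~~~^^^^^^^^^^^^^^^
IndexError: index -1 is out of bounds for axis 0 with size 0
```

Run:
```python
from plan import *
T=tool
plan([((.487,-.369,.265),T(88)),((.515,-.285,.265),T(89.3)),((.54,-.20,.265),T(90.6)),((.565,-.115,.265),T(92)),((.589,-.0417,.265),T(92.9)),((.589,-.0417,.219),T(92.9))])
from h import *
p,d,P,R,o=load("top")
for n,b in dict(spool=(180,170,195,190),varnish=(196,96,220,134),spool2=(262,130,278,152),jar=(273,225,303,254),block=(190,187,227,213)).items():
    q=P[b[1]:b[3],b[0]:b[2]].reshape(-1,3);q=q[(q[:,2]>.025)&(q[:,2]<.2)];print(n,q.mean(0).round(3),q.min(0).round(3),q.max(0).round(3))
```

```text
[0.0021, 0.0031, -0.6503, -0.0002, -0.0002, -0.0] rows>=2.6 
[0.4246, 0.1252, -0.0001, -0.0, 0.0, -0.0072] rows>=1.8 
[0.4265, 0.1197, 0.0, -0.0, 0.0, -0.0073] rows>=1.8 
[0.4237, 0.1295, -0.0, -0.0, 0.0, -0.0077] rows>=1.8 
[0.3621, 0.1327, -0.0, -0.0, 0.0, -0.005] rows>=1.5 
[-0.0, 0.0, 0.23, -0.0, 0.0, -0.0] rows>=0.9 
spool [0.503 0.116 0.076] [0.486 0.097 0.025] [0.532 0.144 0.11 ]
varnish [0.684 0.074 0.104] [0.665 0.049 0.025] [0.764 0.117 0.169]
spool2 [ 0.637 -0.101  0.076] [ 0.624 -0.119  0.026] [ 0.658 -0.084  0.11 ]
jar [ 0.36  -0.169  0.073] [ 0.33  -0.205  0.028] [ 0.394 -0.137  0.084]
block [0.463 0.056 0.034] [0.434 0.009 0.025] [0.493 0.103 0.041]
```

```bash
python3 -m pendant '[[0.002,0.003,-0.05,0,0,0,1],[0.002,0.003,-0.15,0,0,0,1],[0.002,0.003,-0.25,0,0,0,1],[0.002,0.003,-0.35,0,0,0,1],[0.002,0.003,-0.45,0,0,0,1],[0.002,0.003,-0.55,0,0,0,1],[0.002,0.003,-0.62,0,0,0,1],[0.002,0.003,-0.65,0,0,0,1]]'
python3 -m pendant '[[0.02,0.006,0,0,0,0,1],[0.06,0.018,0,0,0,-0.001,1],[0.12,0.036,0,0,0,-0.002,1],[0.18,0.054,0,0,0,-0.003,1],[0.24,0.072,0,0,0,-0.004,1],[0.3,0.09,0,0,0,-0.005,1],[0.36,0.108,0,0,0,-0.006,1],[0.42,0.125,0,0,0,-0.007,1]]'
python3 -m pendant '[[0.055,0.016,0,0,0,-0.001,1],[0.11,0.032,0,0,0,-0.002,1],[0.165,0.047,0,0,0,-0.003,1],[0.22,0.062,0,0,0,-0.004,1],[0.275,0.077,0,0,0,-0.005,1],[0.33,0.092,0,0,0,-0.006,1],[0.38,0.107,0,0,0,-0.007,1],[0.43,0.12,0,0,0,-0.007,1]]'
python3 -m pendant '[[0.05,0.016,0,0,0,-0.001,1],[0.1,0.032,0,0,0,-0.002,1],[0.15,0.048,0,0,0,-0.003,1],[0.2,0.063,0,0,0,-0.004,1],[0.255,0.078,0,0,0,-0.005,1],[0.31,0.095,0,0,0,-0.006,1],[0.365,0.112,0,0,0,-0.007,1],[0.424,0.13,0,0,0,-0.008,1]]'
python3 -m pendant '[[0.055,0.02,0,0,0,-0.001,1],[0.11,0.04,0,0,0,-0.002,1],[0.165,0.06,0,0,0,-0.003,1],[0.22,0.08,0,0,0,-0.004,1],[0.27,0.1,0,0,0,-0.005,1],[0.31,0.115,0,0,0,-0.005,1],[0.345,0.127,0,0,0,-0.005,1],[0.362,0.133,0,0,0,-0.005,1]]'
sed -i 's/    dk=m&/    if 0: return\n    dk=m\&/; s/<80)&(L/<95)\&(L/' pitch2.py; python3 pitch2.py | grep -v x.0.0[3-9]
python3 - <<'E'
from plan import *
plan([((.589,-.0417,.219),tool(92.9))])
E
```

```text
time_s: 8.1
position: [0.4876, -0.3695, 0.2671]
tcp_rot: [[0.035, 0.999, 0.002], [0.999, -0.035, -0.002], [-0.002, 0.002, -1.0]]
force: [0.2, 0.0, -2.9]
opening: 0.207
grasp_force: 30.0
time_s: 8.9
position: [0.5155, -0.2849, 0.2653]
tcp_rot: [[0.012, 1.0, 0.0], [1.0, -0.012, -0.0], [-0.0, 0.0, -1.0]]
force: [0.2, -0.6, -2.2]
opening: 0.202
grasp_force: 30.0
time_s: 9.7
position: [0.5405, -0.1996, 0.2653]
tcp_rot: [[-0.009, 1.0, 0.0], [1.0, 0.009, -0.0], [-0.0, 0.0, -1.0]]
force: [1.4, -0.4, -2.1]
opening: 0.205
grasp_force: 30.0
time_s: 10.5
position: [0.5657, -0.1145, 0.2652]
tcp_rot: [[-0.034, 0.999, -0.0], [0.999, 0.034, -0.0], [-0.0, -0.0, -1.0]]
force: [0.3, 0.0, -2.0]
opening: 0.207
grasp_force: 30.0
time_s: 11.3
position: [0.5897, -0.0414, 0.2652]
tcp_rot: [[-0.05, 0.999, -0.0], [0.999, 0.05, 0.0], [0.0, -0.0, -1.0]]
force: [0.5, -0.1, -2.3]
opening: 0.208
grasp_force: 30.0
t 11.30 pos [ 0.5897 -0.0414  0.2652] n 6288 1378 billets ctr(tool) [ 0.1298 -0.0027  0.0865] nose-down in tool deg -8.7 roll 0.8 rect ((122.26709747314453, -0.220703125), (54.566959381103516, 58.32304763793945), 0.3785317838191986)
tool pitch -0.00 open 0.208 grasp 30.0 F [ 0.55 -0.08 -2.33] M [-0.43  0.04 -0.01]
x 0.105 z 0.0903 n 186 [185 178 171]
x 0.115 z 0.0853 n 244 [74 65 62]
x 0.125 z 0.0852 n 199 [70 63 60]
x 0.135 z 0.0852 n 194 [67 60 58]
x 0.145 z 0.0856 n 50 [66 59 57]
side billets 101 [ 0.1404 -0.0023  0.0849] x [0.116 0.169] pitch 0.4 roll 0.6
boat x [0.0333 0.2007] z [0.0824 0.1024]
[0.0003, -0.0032, 0.2312, -0.0, 0.0, -0.0001] rows>=0.9
```

```bash
python3 -m pendant '[[0,-0.003,0.05,0,0,0,1],[0,-0.003,0.1,0,0,0,1],[0,-0.003,0.15,0,0,0,1],[0,-0.003,0.2,0,0,0,1],[0,-0.003,0.231,0,0,0,1],[0,-0.003,0.231,0,0,0,1]]'
cat > rel.py <<'E'
from h import *
from rig import readout,capture,calibration
X=np.array([-.0506,.9987,0]);Y=np.array([-.9987,-.0506,0])
S=np.array([.5773,.197,.125])
s=readout.read_state();print(s["position"].round(4),"tool in slot",[((s["position"]-S)@a).round(4) for a in(X,Y)])
for n in("top","side"):
    p,d=capture(n);c=calibration(n);W,_=cloud(p,d,c["mtx"],c["T"]);cv2.imwrite(f"pics/r_{n}.png",p[:,:,::-1])
    L=np.dstack([(W-S)@X,(W-S)@Y,W[...,2]-S[2]])
    m=(L[...,0]>-.18)&(L[...,0]<-.036)&(abs(L[...,1])<.045)&(L[...,2]>-.02)&(L[...,2]<.02)&(d>0)
    q=L[m];r=cv2.minAreaRect(q[:,:2].astype(np.float32)*1000)
    f=lambda a:np.percentile(a,[1,50,99]).round(4)
    t=q[q[:,0]>-.125]
    print(n,m.sum(),"rect",np.round(r[0],1),np.round(r[1],1),round(r[2],1),"x",f(q[:,0]),"y",f(t[:,1]),"z",f(t[:,2]))
    # slot hole relative: points in plate plane
E
python3 rel.py
```

```text
time_s: 12.0
position: [0.5883, -0.0421, 0.2175]
tcp_rot: [[-0.05, 0.999, -0.003], [0.999, 0.05, 0.001], [0.001, -0.003, -1.0]]
force: [-0.7, 0.3, -2.3]
opening: 0.204
grasp_force: 30.0
[ 0.5883 -0.0421  0.2175] tool in slot [np.float64(-0.2394), np.float64(0.0011)]Traceback (most recent call last):
  File "rel.py", line 13, in <module>
    print(n,m.sum(),"rect",np.round(r[0],1),np.round(r[1],1),round(r[2],1),"x",f(q[:,0]),"y",f(t[:,1]),"z",f(t[:,2]))
                                                                               ~^^^^^^^^
  File "rel.py", line 11, in <lambda>
    f=lambda a:np.percentile(a,[1,50,99]).round(4)
               ~~~~~~~~~~~~~^^^^^^^^^^^^^
    return _quantile_unchecked(
        a, q, axis, out, overwrite_input, method, keepdims, weights)
    return _ureduce(a,
                    func=_quantile_ureduce_func,
    ...<5 lines>...
                    overwrite_input=overwrite_input,
                    method=method)
    r = func(a, **kwargs)
    result = _quantile(arr,
                       quantiles=q,
    ...<2 lines>...
                       out=out,
                       weights=wgt)
    slices_having_nans = np.isnan(arr[-1, ...])
                                  ~~~^^^^^^^^^
IndexError: index -1 is out of bounds for axis 0 with size 0
```

```bash
sed -i 's/    q=L\[m\];r=/    q=L[m]\n    if (q[:,0]>-.125).sum()<20: print(n,"hidden",len(q)); continue\n    r=/' rel.py
python3 rel.py
python3 - <<'E'
import cv2
a=cv2.imread("pics/r_side.png");b=cv2.imread("pics/r_top.png")
a=cv2.resize(a[80:230,180:340],None,fx=2.5,fy=2.5,interpolation=3);b=cv2.resize(b[80:230,110:270],None,fx=2.5,fy=2.5,interpolation=3)
cv2.imwrite("pics/r.png",cv2.hconcat([a,b]))
E
```

```text
[ 0.5887 -0.0422  0.2183] tool in slot [np.float64(-0.2394), np.float64(0.0007)]
top hidden 0
side 401 rect [-108.2    2.1] [ 60.8 143.3] 89.7 x [-0.1762 -0.1122 -0.0423] y [-0.0266  0.0168  0.031 ] z [-0.0081  0.0083  0.0103]
```

View pics/r.png

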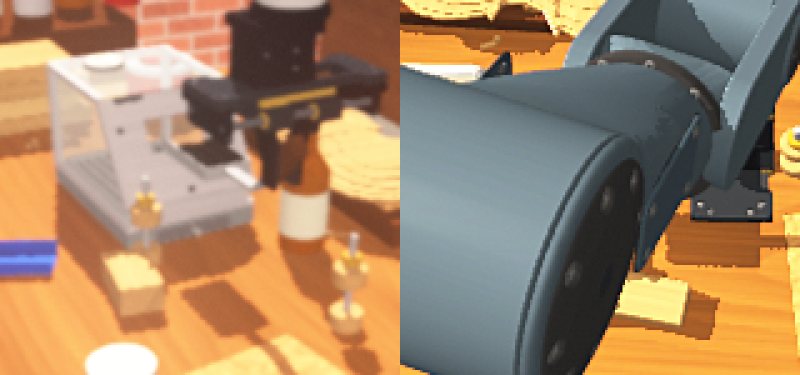

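```bash
python3 -m pendant '[[0.02,0.002,-0.003,0,0,0,1],[0.05,0.005,-0.003,0,0,0,1],[0.09,0.005,-0.003,0,0,0,1],[0.12,0.005,-0.003,0,0,0,1],[0.14,0.005,-0.003,0,0,0,1],[0.15,0.005,-0.003,0,0,0,1],[0.15,0.005,-0.003,0,0,0,1]]'
python3 rel.py
python3 - <<'E'
from plan import *
X=np.array([-.0506,.9987,0]);Y=np.array([-.9987,-.0506,0]);S=np.array([.5773,.197,0])
plan([(S+X*x+[0,0,.219],tool(92.9)) for x in (-.2094,-.15,-.0925)])
E
```

```text
time_s: 12.85
position: [0.5884, -0.0117, 0.2196]
tcp_rot: [[-0.05, 0.999, -0.0], [0.999, 0.05, -0.0], [-0.0, -0.0, -1.0]]
force: [0.4, -0.4, -2.7]
opening: 0.203
grasp_force: 30.0
[ 0.5884 -0.0117  0.2196] tool in slot [np.float64(-0.209), np.float64(-0.0005)]
top hidden 0
side 367 rect [-1.061e+02 -1.000e-01] [140.8  60. ] 1.3 x [-0.1736 -0.0902 -0.0378] y [-0.0277  0.0077  0.0302] z [-0.0069  0.0078  0.0112]
[0.0005, -0.003, 0.0032, 0.0, 0.0001, -0.0002] rows>=0.0 
[0.297, -0.0001, -0.0, 0.0, -0.0, -0.0] rows>=1.2 
[0.2874, 0.0, 0.0, 0.0, -0.0, -0.0] rows>=1.1
```

```bash
python3 -m pendant '[[0.02,0,0.003,0,0,0,1],[0.06,0,0.003,0,0,0,1],[0.1,0,0.003,0,0,0,1],[0.14,0,0.003,0,0,0,1],[0.18,0,0.003,0,0,0,1],[0.22,0,0.003,0,0,0,1],[0.25,0,0.003,0,0,0,1],[0.27,0,0.003,0,0,0,1]]'
python3 pitch2.py|egrep -v 'x 0.0[37]'; python3 rel.py
```

```text
time_s: 13.75
position: [0.5857, 0.0426, 0.219]
tcp_rot: [[-0.051, 0.999, -0.0], [0.999, 0.051, 0.0], [0.0, -0.0, -1.0]]
force: [-0.4, 0.6, -2.4]
opening: 0.209
grasp_force: 30.0
t 13.75 pos [0.5857 0.0426 0.219 ] n 6369 1043 billets ctr(tool) [ 0.1276 -0.0038  0.0869] nose-down in tool deg -9.0 roll 1.1 rect ((122.17875671386719, 0.2795448303222656), (69.88016510009766, 54.431373596191406), 89.15167236328125)
tool pitch -0.00 open 0.209 grasp 30.0 F [-0.43  0.59 -2.37] M [-0.45 -0.01  0.02]
x 0.045 z 0.0885 n 229 [237 232 224]
x 0.055 z 0.0904 n 210 [230 223 216]
x 0.065 z 0.0905 n 206 [230 224 217]
x 0.085 z 0.0904 n 213 [232 226 220]
x 0.095 z 0.0906 n 211 [233 227 221]
x 0.105 z 0.0902 n 177 [188 181 175]
x 0.115 z 0.0855 n 254 [75 69 66]
x 0.125 z 0.0852 n 196 [71 65 62]
x 0.135 z 0.0853 n 193 [69 63 60]
x 0.145 z 0.0853 n 54 [68 61 59]
side billets 101 [ 0.1439 -0.001   0.0848] x [0.115 0.172] pitch 0.1 roll 0.3
boat x [0.0382 0.1843] z [0.051  0.1189]
[0.5857 0.0424 0.2191] tool in slot [np.float64(-0.1548), np.float64(-0.0006)]
top hidden 0
side 170 rect [-74.8  -7.7] [87. 58.] 15.5 x [-0.1209 -0.0484 -0.0361] y [-0.0287  0.0056  0.0291] z [-0.0075  0.0042  0.0152]
```

```bash
python3 -m pendant '[[0.02,0,0,0,0,0,1],[0.06,0,0,0,0,0,1],[0.11,0,0,0,0,0,1],[0.16,0,0,0,0,0,1],[0.21,0,0,0,0,0,1],[0.26,0,0,0,0,0,1],[0.29,0,0,0,0,0,1],[0.31,0,0,0,0,0,1]]'
python3 -m pendant '[[0,0,0,0,0,0,1],[0,0,0,0,0,0,1],[0,0,0,0,0,0,1]]'
python3 pitch2.py|egrep -v 'x 0.0[37]'
python3 - <<'E'
import numpy as np,cv2
z=np.load("wrist.npz");cv2.imwrite("pics/w3.png",z["p"][:,:,::-1])
E
```

```text
time_s: 14.75
position: [0.5826, 0.1046, 0.219]
tcp_rot: [[-0.051, 0.999, -0.0], [0.999, 0.051, -0.0], [-0.0, -0.0, -1.0]]
force: [0.3, 0.7, -2.3]
opening: 0.206
grasp_force: 30.0
time_s: 15.05
position: [0.5828, 0.1033, 0.219]
tcp_rot: [[-0.049, 0.999, 0.0], [0.999, 0.049, -0.0], [-0.0, 0.0, -1.0]]
force: [0.1, 0.7, -3.1]
opening: 0.203
grasp_force: 30.0
t 15.05 pos [0.5828 0.1033 0.219 ] n 7114 0 billets ctr(tool) [nan nan nan] nose-down in tool deg 0.0 roll 0.0 rect ((110.23066711425781, -0.197052001953125), (30.759599685668945, 70.58860778808594), 2.393267869949341)
tool pitch 0.01 open 0.203 grasp 30.0 F [ 0.13  0.69 -3.1 ] M [-0.39  0.05 -0.04]
x 0.045 z 0.0887 n 229 [237 232 225]
x 0.055 z 0.0904 n 214 [230 223 217]
x 0.065 z 0.0904 n 208 [231 225 218]
x 0.085 z 0.0905 n 213 [163 157 152]
x 0.095 z 0.0906 n 207 [157 151 147]
x 0.105 z 0.0746 n 345 [140 133 129]
x 0.115 z 0.0602 n 392 [133 125 121]
x 0.125 z 0.0499 n 299 [146 141 136]
side billets 11 [ 0.1165 -0.0008  0.0854] x [0.11  0.122] pitch 14.5 roll 3.0
boat x [0.0367 0.1292] z [0.0503 0.1195]pitch.py:12: RuntimeWarning: Mean of empty slice.
  b=q[dark];cc=b.mean(0)
  ret = um.true_divide(
```

View pics/w3.png

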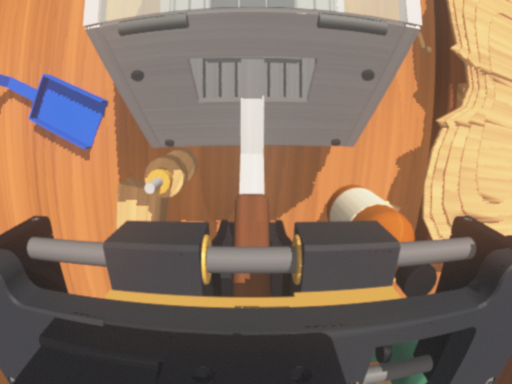

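```bash
python3 -m pendant '[[0.01,0,0,0,0,0,1],[0.02,0,0,0,0,0,1],[0.02,0,0,0,0,0,1],[0.02,0,0,0,0,0,1]]'
cat > tip.py <<'E'
from plan import *
X=np.array([-.0506,.9987,0]);S=np.array([.5773,.197,.125])
def tip(p0,angs,px=None,pz=.093):
    s=readout.read_state();R0=tool(92.9,p0)
    if px is None: px=-(s["position"]-S)@X
    c=np.array([px,0,pz]);print("pivot",c.round(4),"world",(s["position"]+s["tcp_rot"]@c).round(4),"pitch",np.degrees(np.arcsin(-s["tcp_rot"][2,0])).round(2),"t",s["time_s"])
    for a in angs:
        Rr=Ro.from_euler('y',-(a-p0),degrees=True).as_matrix()
        d=c-Rr@c;print([round(v,3) for v in d/.2],"ay",round(-(a-p0)/180,4),a)
if __name__=="__main__":
    tip(0,[2,5,8,11,14,17,20,20]);
E
python3 tip.py
```

```text
time_s: 15.55
position: [0.5825, 0.1078, 0.219]
tcp_rot: [[-0.05, 0.999, -0.0], [0.999, 0.05, -0.0], [-0.0, -0.0, -1.0]]
force: [-0.5, 0.9, -2.3]
opening: 0.201
grasp_force: 30.0
pivot [0.0893 0.     0.093 ] world [0.578 0.197 0.126] pitch 0.0 t 15.55
[np.float64(0.017), np.float64(0.0), np.float64(-0.015)] ay -0.0111 2
[np.float64(0.042), np.float64(0.0), np.float64(-0.037)] ay -0.0278 5
[np.float64(0.069), np.float64(0.0), np.float64(-0.058)] ay -0.0444 8
[np.float64(0.097), np.float64(0.0), np.float64(-0.077)] ay -0.0611 11
[np.float64(0.126), np.float64(0.0), np.float64(-0.094)] ay -0.0778 14
[np.float64(0.155), np.float64(0.0), np.float64(-0.11)] ay -0.0944 17
[np.float64(0.186), np.float64(0.0), np.float64(-0.125)] ay -0.1111 20
[np.float64(0.186), np.float64(0.0), np.float64(-0.125)] ay -0.1111 20
```

```bash
python3 -m pendant '[[0.017,0,-0.015,0,-0.0111,0,1],[0.042,0,-0.037,0,-0.0278,0,1],[0.069,0,-0.058,0,-0.0444,0,1],[0.097,0,-0.077,0,-0.0611,0,1],[0.126,0,-0.094,0,-0.0778,0,1],[0.126,0,-0.094,0,-0.0778,0,1]]'
python3 -c "
from tip import *
tip(14,[18,22,26,30,34,38,40,42],.0893)"
python3 pitch2.py 2>/dev/null|egrep 'pitch|x 0.0'
```

```text
time_s: 16.15
position: [0.5811, 0.1346, 0.238]
tcp_rot: [[-0.05, 0.999, 0.013], [0.969, 0.052, -0.241], [-0.241, 0.0, -0.97]]
force: [0.3, 0.7, -3.8]
opening: 0.202
grasp_force: 30.0
pivot [0.0893 0.     0.093 ] world [0.5778 0.1988 0.1262] pitch 13.96 t 16.15
[np.float64(0.034), np.float64(0.0), np.float64(-0.03)] ay -0.0222 18
[np.float64(0.069), np.float64(0.0), np.float64(-0.058)] ay -0.0444 22
[np.float64(0.106), np.float64(0.0), np.float64(-0.083)] ay -0.0667 26
[np.float64(0.145), np.float64(0.0), np.float64(-0.105)] ay -0.0889 30
[np.float64(0.186), np.float64(0.0), np.float64(-0.125)] ay -0.1111 34
[np.float64(0.228), np.float64(0.0), np.float64(-0.141)] ay -0.1333 38
[np.float64(0.249), np.float64(0.0), np.float64(-0.149)] ay -0.1444 40
[np.float64(0.271), np.float64(0.0), np.float64(-0.155)] ay -0.1556 42
tool pitch 13.96 open 0.202 grasp 30.0 F [ 0.27  0.66 -3.8 ] M [-0.17  0.11  0.03]
x 0.035 z 0.0785 n 267 [241 236 230]
x 0.045 z 0.0885 n 224 [241 236 229]
x 0.055 z 0.0905 n 216 [240 236 230]
x 0.065 z 0.0905 n 208 [241 237 231]
x 0.075 z 0.0906 n 207 [213 208 202]
x 0.085 z 0.0906 n 208 [159 153 148]
x 0.095 z 0.0700 n 381 [136 129 125]
side billets 13 [ 0.1266 -0.0013  0.0843] x [0.115 0.14 ] pitch -0.9 roll 1.5
```

```bash
python3 -m pendant '[[0.034,0,-0.03,0,-0.0222,0,1],[0.069,0,-0.058,0,-0.0444,0,1],[0.106,0,-0.083,0,-0.0667,0,1],[0.145,0,-0.105,0,-0.0889,0,1],[0.186,0,-0.125,0,-0.1111,0,1],[0.228,0,-0.141,0,-0.1333,0,1],[0.249,0,-0.149,0,-0.1444,0,1],[0.26,0,-0.152,0,-0.15,0,1]]'
python3 -m pendant '[[0,0,0,0,0,0,1],[0,0,0,0,0,0,1],[0,0,0,0,0,0,1],[0,0,0,0,0,0,1],[0,0,0,0,0,0,1],[0,0,0,0,0,0,1]]'
python3 -c "
from tip import *
tip(41,[],.0893)"
python3 pitch2.py 2>/dev/null|egrep 'pitch|x 0.0'
python3 - <<'E'
import cv2,numpy as np
from rig import capture,look_for
p,d=capture("side");a=cv2.resize(p[85:235,180:340,::-1],None,fx=2.5,fy=2.5,interpolation=3)
p,d=capture("top");b=cv2.resize(p[80:230,50:210,::-1],None,fx=2.5,fy=2.5,interpolation=3)
cv2.imwrite("pics/tip.png",cv2.hconcat([a,b]))
E
```

```text
time_s: 17.05
position: [0.5783, 0.1908, 0.2541]
tcp_rot: [[-0.038, 0.999, 0.032], [0.754, 0.05, -0.655], [-0.656, -0.001, -0.755]]
force: [-0.7, -1.0, -2.7]
opening: 0.201
grasp_force: 30.0
time_s: 17.65
position: [0.5784, 0.1904, 0.2549]
tcp_rot: [[-0.037, 0.999, 0.033], [0.754, 0.049, -0.655], [-0.656, 0.0, -0.755]]
force: [0.3, -1.1, -1.8]
opening: 0.207
grasp_force: 30.0
pivot [0.0893 0.     0.093 ] world [0.5781 0.1968 0.1262] pitch 41.0 t 17.65
tool pitch 41.00 open 0.207 grasp 30.0 F [ 0.29 -1.07 -1.8 ] M [ 0.37  0.04 -0.03]
x 0.035 z 0.0781 n 274 [214 205 196]
x 0.045 z 0.0881 n 232 [238 232 226]
x 0.055 z 0.0903 n 206 [246 245 243]
x 0.065 z 0.0904 n 208 [247 246 244]
x 0.075 z 0.0904 n 220 [238 236 234]
x 0.085 z 0.0368 n 507 [204 200 191]
x 0.095 z 0.0311 n 147 [215 214 205]
```

View pics/tip.png

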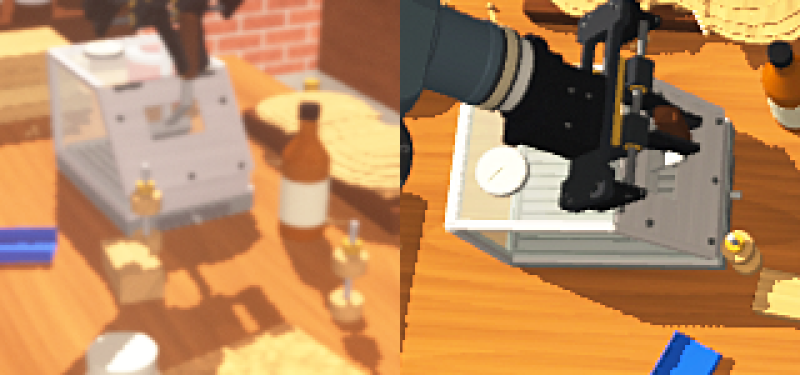

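```bash
python3 -m pendant '[[0,0,0,0,0,0,1],[0,0,0,0,0,0,1],[0,0,0,0,0,0,1],[0,0,0,0,0,0,1]]' | grep force
python3 - <<'E'
from h import *
from rig import capture,calibration,look_for,readout
C=np.array([.5773,.197,.031])
X=np.array([-.0506,.9987,0]);Y=np.array([-.9987,-.0506,0])
s=readout.read_state();print(s["force"],s["moment"])
for n in("top","side","wrist"):
    p,d=capture(n);c=calibration(n)
    W=wcloud(p,d,s["position"],s["tcp_rot"],c["mtx"],c["mount"]) if n=="wrist" else cloud(p,d,c["mtx"],c["T"])[0]
    L=np.dstack([(W-C)@X-.083,(W-C)@Y,W[...,2]-.031])
    m=(abs(L[...,0])<.1)&(abs(L[...,1])<.08)&(L[...,2]>-.01)&(L[...,2]<.06)&(d>0)
    dk=m&(p.max(-1)<90)
    print(n,m.sum(),dk.sum(),L[dk].mean(0).round(3) if dk.any() else"",L[dk].min(0).round(3) if dk.any() else "",L[dk].max(0).round(3) if dk.any() else "")
    print(" ",[([round(x) for x in o["extent"]],round(o["conf"],2)) for o in look_for("billet1",n)][:4])
E
```

```text
force: [0.2, -0.9, -3.2]
grasp_force: 30.0
[ 0.23549324 -0.886688   -3.22487873] [0.39052783 0.04937809 0.04851336]
top 85 3 [-0.062 -0.043 -0.   ] [-0.069 -0.05  -0.001] [-0.057 -0.031  0.001]
  [([65, 110, 188, 190], 0.31), ([262, 132, 275, 151], 0.23)]
side 13 0   
  []
wrist 0 0   
  []
```

Run:
```python
import cv2,numpy as np
from rig import capture
p,_=capture("wrist");a=cv2.resize(p[0:220,110:390,::-1],(400,314),interpolation=3)
p,_=capture("side");c=cv2.resize(p[95:180,195:290,::-1],(390,349),interpolation=3)
im=np.zeros((350,800,3),np.uint8);im[:314,:400]=a;im[:349,405:795]=c
cv2.imwrite("pics/tip2.png",np.clip(im.astype(float)*1.2,0,255).astype(np.uint8))
```

```text
(no output)
```

View pics/tip2.png

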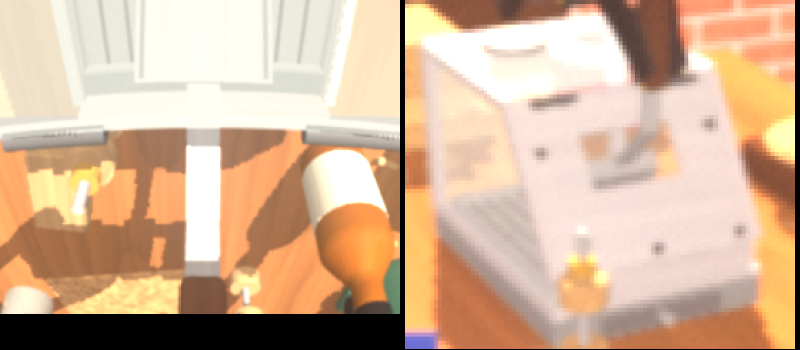

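```bash
python3 -m pendant '[[-0.02,0,0,0,0,0,1],[-0.05,0,0,0,0,0,1],[-0.08,0,0,0,0,0,1],[-0.11,0,0,0,0,0,1],[-0.14,0,0,0,0,0,1],[-0.17,0,0,0,0,0,1],[-0.2,0,0,0,0,0,1],[-0.2,0,0,0,0,0,1]]'
python3 -m pendant '[[0,0,0,0,0,0,1],[0,0,0,0,0,0,1]]'
python3 pitch2.py 2>/dev/null|egrep 'pitch|x 0.0'
python3 - <<'E'
import cv2,numpy as np
from rig import capture
from tip import *
tip(41,[],.1293)
p,_=capture("wrist");a=cv2.resize(p[0:220,110:390,::-1],(400,314),interpolation=3)
p,_=capture("top");c=cv2.resize(p[95:200,60:190,::-1],(390,315),interpolation=3)
im=np.zeros((350,800,3),np.uint8);im[:314,:400]=a;im[:315,405:795]=c
cv2.imwrite("pics/tip3.png",im)
E
```

```text
time_s: 19.45
position: [0.5801, 0.1598, 0.2819]
tcp_rot: [[-0.036, 0.999, 0.033], [0.754, 0.049, -0.655], [-0.656, 0.001, -0.755]]
force: [-0.5, -0.1, -2.2]
opening: 0.204
grasp_force: 30.0
time_s: 19.65
position: [0.5798, 0.1606, 0.2808]
tcp_rot: [[-0.038, 0.999, 0.032], [0.754, 0.05, -0.655], [-0.656, -0.0, -0.755]]
force: [-0.2, 0.6, -3.5]
opening: 0.203
grasp_force: 30.0
tool pitch 40.99 open 0.203 grasp 30.0 F [-0.16  0.58 -3.47] M [ 0.38  0.04 -0.01]
x 0.035 z 0.0780 n 275 [215 206 197]
x 0.045 z 0.0882 n 234 [240 235 228]
x 0.055 z 0.0903 n 207 [247 246 244]
x 0.065 z 0.0904 n 207 [247 246 245]
x 0.075 z 0.0904 n 219 [247 246 245]
x 0.085 z 0.0905 n 208 [247 247 246]
x 0.095 z 0.0904 n 206 [247 247 246]
pivot [0.1293 0.     0.093 ] world [0.5779 0.1972 0.1257] pitch 41.0 t 19.75
```

View pics/tip3.png

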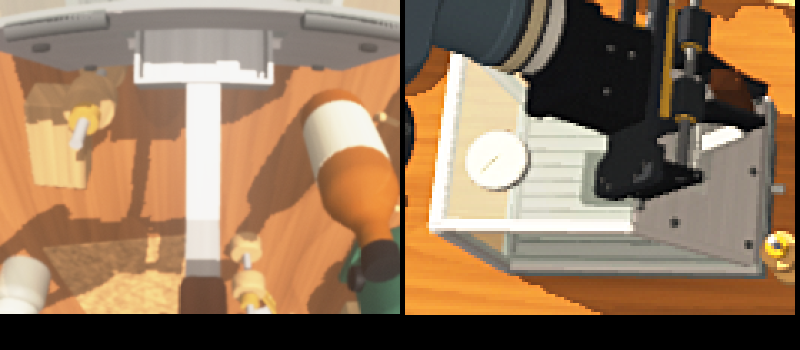

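```bash
python3 -m pendant '[[-0.02,0,0,0,0,0,1],[-0.05,0,0,0,0,0,1],[-0.08,0,0,0,0,0,1],[-0.11,0,0,0,0,0,1],[-0.14,0,0,0,0,0,1],[-0.16,0,0,0,0,0,1],[-0.16,0,0,0,0,0,1],[-0.16,0,0,0,0,0,1]]'
python3 - <<'E'
import cv2,numpy as np
from rig import capture,calibration
from tip import *
tip(41,[],.1613)
s=readout.read_state();print("F",s["force"])
p,_=capture("wrist");cv2.imwrite("pics/raw_w.png",p[:,:,::-1])
t,_=capture("top");cv2.imwrite("pics/raw_t.png",t[:,:,::-1])
# trough seen by wrist: dark fraction inside the trough
c=calibration("wrist");K,M=c["mtx"],c["mount"]
def pix(q):
    q=np.linalg.inv(M)@np.r_[q,1];r=np.hypot(q[0],q[1]);th=np.arctan2(r,q[2]);return K[:2,2]+K[0,0]*th*q[:2]/r
for x in (.11,.13,.15,.17,.195):
    v=[]
    for y in(-.018,0,.018):
        u=pix([x,y,.101]).round().astype(int);v.append((u.tolist(),p[u[1],u[0]].tolist() if 0<=u[1]<384 else None))
    print(x,v)
E
```

```text
time_s: 20.65
position: [0.581, 0.1363, 0.302]
tcp_rot: [[-0.037, 0.999, 0.033], [0.754, 0.05, -0.655], [-0.656, 0.0, -0.755]]
force: [-0.0, 1.2, -2.6]
opening: 0.204
grasp_force: 30.0
pivot [0.1613 0.     0.093 ] world [0.578 0.197 0.126] pitch 40.99 t 20.65
F [-0.04450952  1.24086436 -2.58166377]
0.11 [([225, 56], [237, 232, 224]), ([253, 55], [243, 240, 236]), ([281, 56], [243, 240, 235])]
0.13 [([225, 27], [240, 236, 230]), ([253, 26], [244, 241, 237]), ([281, 27], [244, 241, 237])]
0.15 [([225, 0], [239, 235, 228]), ([253, -1], None), ([280, 0], [158, 151, 144])]
0.17 [([226, -26], None), ([253, -26], None), ([280, -26], None)]
0.195 [([227, -55], None), ([253, -55], None), ([279, -55], None)]
```

```bash
python3 -m pendant '[[-0.03,0,0,0,0,0,1],[-0.08,0,0,0,0,0,1],[-0.14,0,0,0,0,0,1],[-0.2,0,0,0,0,0,1],[-0.26,0,0,0,0,0,1],[-0.33,0,0,0,0,0,1],[-0.4,0,0,0,0,0,1],[-0.42,0,0,0,0,0,1]]'
python3 - <<'E'
from tip import *
plan([(S+X*x+[0,0,z-.125],tool(y,p)) for x,y,z,p in ((-.24,91,.35,20),(-.36,90,.33,0))]+[((.56,-.24,.29),tool(89)),((.50,-.36,.25),tool(88))])
E
```

```text
time_s: 21.55
position: [0.5846, 0.0716, 0.3589]
tcp_rot: [[-0.035, 0.999, 0.034], [0.754, 0.048, -0.656], [-0.656, 0.003, -0.754]]
force: [-0.4, 0.7, -2.5]
opening: 0.204
grasp_force: 30.0
[-0.4021, -0.0036, 0.409, 0.0057, 0.1168, 0.0081] rows>=2.5 
[-0.5292, 0.0199, 0.2991, 0.001, 0.1111, 0.0055] rows>=2.4 
[-0.3874, -0.1776, 0.2, -0.0, 0.0, 0.0056] rows>=1.9 
[-0.6051, -0.2895, 0.2, -0.0, 0.0, 0.0055] rows>=2.8
```

```bash
python3 -m pendant '[[-0.1,0,0.1,0.0014,0.029,0.002,1],[-0.2,-0.002,0.2,0.003,0.058,0.004,1],[-0.3,-0.003,0.3,0.004,0.087,0.006,1],[-0.402,-0.0036,0.409,0.0057,0.1168,0.008,1],[-0.402,-0.0036,0.409,0.0057,0.1168,0.008,1]]'
python3 -m pendant '[[-0.13,0.005,0.07,0,0.028,0.001,1],[-0.26,0.01,0.14,0.001,0.056,0.003,1],[-0.4,0.015,0.22,0.001,0.084,0.004,1],[-0.529,0.02,0.3,0.001,0.1111,0.0055,1],[-0.529,0.02,0.3,0.001,0.1111,0.0055,1]]'
python3 -m pendant '[[-0.1,-0.045,0.05,0,0,0.0014,1],[-0.2,-0.09,0.1,0,0,0.0028,1],[-0.3,-0.135,0.15,0,0,0.0042,1],[-0.387,-0.178,0.2,0,0,0.0056,1]]'
python3 -m pendant '[[-0.12,-0.06,0.04,0,0,0.001,1],[-0.24,-0.12,0.08,0,0,0.002,1],[-0.36,-0.18,0.12,0,0,0.003,1],[-0.48,-0.235,0.16,0,0,0.004,1],[-0.57,-0.275,0.19,0,0,0.005,1],[-0.605,-0.29,0.2,0,0,0.0055,1],[-0.605,-0.29,0.2,0,0,0.0055,1]]'
python3 pitch2.py 2>/dev/null|egrep 'pitch|x 0.[01]'
python3 - <<'E'
from plan import *
plan([((.487,-.3665,.16),tool(88)),((.487,-.3665,.112),tool(88)),((.487,-.3665,.105),tool(88))])
from h import *
from rig import capture,calibration,look_for
p,d=capture("top");cv2.imwrite("pics/raw_t2.png",p[:,:,::-1])
print([([round(x) for x in o["extent"]],round(o["conf"],2)) for o in look_for("billet1","top")][:5])
q=capture("side")[0];cv2.imwrite("pics/raw_s2.png",q[:,:,::-1])
print([([round(x) for x in o["extent"]],round(o["conf"],2)) for o in look_for("billet1","side")][:5])
a=cv2.resize(p[95:200,60:190,::-1],(395,319),interpolation=3);b=cv2.resize(q[90:185,190:307,::-1],(395,319),interpolation=3)
cv2.imwrite("pics/cab.png",cv2.hconcat([a,b]))
E
```

```text
time_s: 22.05
position: [0.5895, -0.0467, 0.3491]
tcp_rot: [[-0.012, 1.0, 0.003], [0.939, 0.013, -0.343], [-0.343, -0.001, -0.939]]
force: [0.1, -0.3, -2.4]
opening: 0.206
grasp_force: 30.0
time_s: 22.55
position: [0.5954, -0.1666, 0.3269]
tcp_rot: [[0.004, 1.0, -0.004], [1.0, -0.004, -0.002], [-0.002, -0.004, -1.0]]
force: [-0.9, -0.3, -2.3]
opening: 0.207
grasp_force: 30.0
time_s: 22.95
position: [0.5596, -0.2383, 0.2876]
tcp_rot: [[0.014, 1.0, -0.004], [1.0, -0.014, -0.001], [-0.001, -0.004, -1.0]]
force: [0.8, -0.5, -3.1]
opening: 0.203
grasp_force: 30.0
time_s: 23.65
position: [0.4998, -0.3585, 0.2478]
tcp_rot: [[0.034, 0.999, -0.003], [0.999, -0.034, 0.0], [0.0, -0.003, -1.0]]
force: [-0.3, 0.5, -2.1]
opening: 0.204
grasp_force: 30.0
tool pitch -0.01 open 0.204 grasp 30.0 F [-0.26  0.53 -2.08] M [-0.38  0.09  0.05]
x 0.035 z 0.0797 n 262 [228 220 211]
x 0.045 z 0.0897 n 232 [222 213 203]
x 0.055 z 0.0913 n 206 [215 203 192]
x 0.065 z 0.0913 n 208 [216 206 194]
x 0.075 z 0.0914 n 207 [218 208 197]
x 0.085 z 0.0917 n 214 [219 210 199]
x 0.095 z 0.0918 n 205 [220 212 202]
x 0.105 z 0.0917 n 159 [196 187 178]
x 0.115 z 0.1027 n 173 [221 214 205]
x 0.125 z 0.1030 n 170 [221 215 206]
x 0.135 z 0.1031 n 160 [222 215 207]
x 0.145 z 0.1031 n 158 [223 216 208]
[-0.0478, -0.0642, 0.4418, -0.0009, -0.0002, 0.0009] rows>=1.8 
[0.0001, 0.0, 0.24, 0.0, 0.0, -0.0] rows>=1.0 
[-0.0, 0.0, 0.035, 0.0, 0.0, -0.0] rows>=0.1 
[]
[]
```

View pics/cab.png

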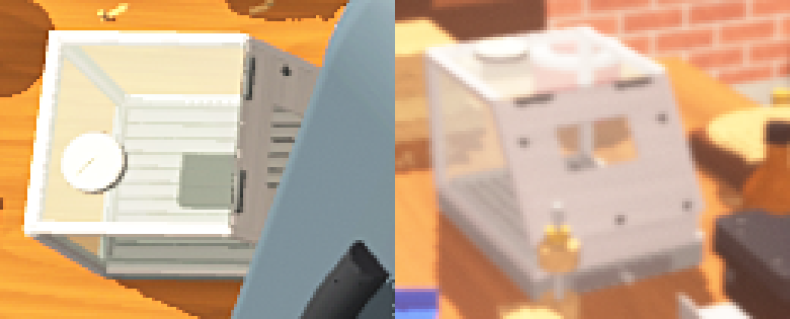

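```bash
python3 -m pendant '[[-0.02,-0.02,0.08,0,0,0,1],[-0.035,-0.04,0.18,0,0,0,1],[-0.048,-0.064,0.28,0,0,0,1],[-0.048,-0.064,0.38,0,0,0,1],[-0.048,-0.064,0.48,0,0,0,1],[-0.048,-0.064,0.58,0,0,0,1],[-0.048,-0.064,0.65,0,0,0,1],[-0.048,-0.064,0.67,0,0,0,1]]'
python3 -m pendant '[[0,0,0.01,0,0,0,1],[0,0,0.02,0,0,0,1],[0,0,0.025,0,0,0,1],[0,0,0.025,0,0,0,1],[0,0,0.025,0,0,0,1]]'
python3 pitch2.py 2>/dev/null|egrep 'pitch'
```

```text
time_s: 24.75
position: [0.4861, -0.3668, 0.1127]
tcp_rot: [[0.033, 0.999, -0.005], [0.999, -0.033, 0.002], [0.002, -0.005, -1.0]]
force: [-0.1, 0.7, -2.8]
opening: 0.2
grasp_force: 30.0
time_s: 25.25
position: [0.4865, -0.3679, 0.1097]
tcp_rot: [[0.033, 0.999, -0.002], [0.999, -0.033, -0.001], [-0.001, -0.002, -1.0]]
force: [0.0, 0.3, -2.5]
opening: 0.205
grasp_force: 30.0
tool pitch 0.03 open 0.205 grasp 30.0 F [ 0.02  0.27 -2.5 ] M [-0.31  0.04  0.03]
```

```bash
python3 -m pendant '[[0,0,0.007,0,0,0,1],[0,0,0.01,0,0,0,1],[0,0,0.01,0,0,0,1],[0,0,0.01,0,0,0,1]]' | egrep 'pos|force'
python3 -m pendant '[[0,0,0.005,0,0,0,1],[0,0,0.005,0,0,0,1],[0,0,0.005,0,0,0,1]]'| egrep 'pos|force'
python3 -m pendant '[[0,0,0.005,0,0,0,1],[0,0,0.005,0,0,0,1],[0,0,0.005,0,0,0,1]]'| egrep 'pos|force'
```

```text
position: [0.4865, -0.368, 0.1075]
force: [-0.5, -1.6, 1.1]
grasp_force: 30.0
position: [0.4866, -0.3683, 0.1065]
force: [0.5, -3.1, 4.0]
grasp_force: 30.0
position: [0.4866, -0.368, 0.1053]
force: [-0.2, -4.2, 2.3]
grasp_force: 30.0
```

```bash
python3 -m pendant '[[0,0,0,0,0,0,0.4],[0,0,0,0,0,0,0.2],[0,0,0,0,0,0,-0.2],[0,0,0,0,0,0,-0.6],[0,0,0,0,0,0,-1],[0,0,0,0,0,0,-1],[0,0,0,0,0,0,-1],[0,0,0,0,0,0,-1]]'| egrep 'open|force'
python3 -m pendant '[[0,0,0,0,0,0,-1],[0,0,0,0,0,0,-1],[0,0,0,0,0,0,-1],[0,0,-0.1,0,0,0,-1],[0,0,-0.3,0,0,0,-1],[0,0,-0.5,0,0,0,-1],[0,0,-0.7,0,0,0,-1],[0,0,-0.8,0,0,0,-1]]'
python3 - <<'E'
from h import *
from rig import readout,capture,calibration
s=readout.read_state();p,d=capture("wrist");c=calibration("wrist");P=wcloud(p,d,s["position"],s["tcp_rot"],c["mtx"],c["mount"])
cv2.imwrite("pics/raw_end.png",p[:,:,::-1])
m=(abs(P[...,0]-.49)<.05)&(P[...,1]>-.262)&(P[...,1]<-.14)&(P[...,2]>.0125)&(P[...,2]<.06)
q=P[m];print("trough",cv2.minAreaRect(q[:,:2].astype(np.float32)*1000),"z",np.percentile(q[:,2],[2,50,98]).round(4))
w=q[q[:,2]>.016];k=np.linalg.lstsq(np.c_[w[:,:2]-w[:,:2].mean(0),np.ones(len(w))],w[:,2],rcond=None)[0];print("rim tilt deg",np.degrees(k[:2]).round(2),k[2].round(4),len(w))
st=P[(abs(P[...,0]-.49)<.005)&(P[...,1]>-.305)&(P[...,1]<-.27)&(P[...,2]>.008)&(P[...,2]<.05)];print("stem z",st[:,2].mean().round(4),len(st))
hs=cv2.cvtColor(p,cv2.COLOR_RGB2HSV)
mt=(hs[...,0]>14)&(hs[...,0]<30)&(hs[...,1]>60)&(hs[...,2]>150)&(P[...,2]>-.004)&(P[...,2]<.008)&(abs(P[...,0]-.5)<.15)&(abs(P[...,1]+.2)<.15)
nc,L,stt,_=cv2.connectedComponentsWithStats(mt.astype(np.uint8));i=1+stt[1:,4].argmax();r=P[L==i];print("mat",cv2.minAreaRect(r[:,:2].astype(np.float32)*1000))
E
```

```text
force: [-0.2, -0.6, -0.8]
opening: 0.846
grasp_force: 0.0
time_s: 27.95
position: [0.4878, -0.3686, 0.2691]
tcp_rot: [[0.033, 0.999, 0.001], [0.999, -0.033, -0.004], [-0.004, 0.002, -1.0]]
force: [-0.3, -0.1, -0.1]
opening: 0.999
grasp_force: 0.0
trough ((490.4110412597656, -214.81585693359375), (95.35399627685547, 58.33308029174805), 87.68183135986328) z [0.0133 0.0182 0.0199]
rim tilt deg [0.06 0.02] 0.0183 348
stem z 0.015 260
mat ((541.3079833984375, -216.45272827148438), (110.11042785644531, 127.6558609008789), 9.130006790161133)
```

```bash
python3 -m pendant '[[0,0,0,0,0,0,-1],[0,0,0,0,0,0,-1],[0,0,0,0,0,0,-1]]'|head -1; python3 -c "
from rig import bot;print(bot.hand_in())"
```

```text
time_s: 28.3
the job is handed in; nothing more can be done
None
```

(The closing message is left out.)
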